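# Tilt two columns out of the hooded column bin and lay them in the cradle

### The job

Take both chromatography columns out of the white column bin and lay them side by side in the V saddles of the column cradle, centred on it and with both blue ends toward the instrument stack on the right. The columns are longer than the opening between the bin's clear hoods, so push each one home under one hood, raise its free end and draw it out lengthwise, without forcing it against the bin. Leave the bottle, flask, beaker and jar where they stand.

Things in the scene. Friction and masses are not known exactly. Their poses are not given: they have to be found in the camera images.
- bin: white column bin, fixed; outside 134 x 308 x 51 mm (x, y, z), walls and floor 4 mm, inside 126 x 300 mm. Origin: centre of its underside; y runs along it, to the robot's left (columns lie along y), x away from the robot, z up. The columns lie one in each of two lanes, x = -27 and +27 mm. A lane guide 4 mm wide, 12 mm high stands at x = 0, only under the hoods, |y| = 84 to 150 mm
- bin_opening (a point): centre of the bin's top opening, 126 mm (x) by 136 mm (y, -68 to +68 mm), 51 mm above the worktop; axes as the bin's. A column is longer than that: slide it until one end is home under a hood and the other clear of its hood, raise the free end about 14 degrees, draw it out along its length over the opposite hood
- cradle: column cradle, fixed: grey base 92 x 108 x 6 mm with two upright cross bars (9 mm thick, at y = +-42 mm), each with two white V saddles (90 degree V, 28 mm wide at the mouth, tips 51 mm above the worktop, bottom of the V 37 mm). Origin: centre of its underside; columns lie along its y; -y is the side toward the instrument stack on the robot's right; x away from the robot, z up
- seat_far (a point): where the centre of a column's axis lies when it rests in the pair of V saddles farther from the robot (cradle x = +25 mm, y = 0, 44 mm above the worktop); axes as the cradle's
- seat_near (a point): the same for the nearer pair (x = -25 mm). Mind the red extraction hood that hangs over the robot's right side, from world y = -0.39 to 0.0 m, x = 0.17 to 0.55 m, 0.8 m above the worktop and up: the forearm must stay to the left of it
- column_a_center (a point): steel column, 208 mm long, 0.10 to 0.20 kg: 9.6 mm tube within 68 mm of the centre, end fittings up to 18 mm thick from 68 to 88 mm either side, thin nipples (8 to 12 mm) out to 104 mm; one end cap blue, the other red. Point: centre of its axis (7.5 mm above what it lies on); y runs along the column from the blue to the red end, z up at the start
- column_a_blue (a point): the tip of that column's blue end, 104 mm from its centre along -y
- column_b_center (a point): steel column, 208 mm long, 0.10 to 0.20 kg: 9.6 mm tube within 68 mm of the centre, end fittings up to 18 mm thick from 68 to 88 mm either side, thin nipples (8 to 12 mm) out to 104 mm; one end cap blue, the other red. Point: centre of its axis (7.5 mm above what it lies on); y runs along the column from the blue to the red end, z up at the start
- column_b_blue (a point): the tip of that column's blue end, 104 mm from its centre along -y
- bottle_small: glass bottle with blue cap, 70 mm diameter, 143 mm tall; origin at the centre of its underside; bystander
- flask: glass volumetric flask with blue stopper, 56 mm diameter at the bulb, 149 mm tall; origin at the centre of its underside; bystander
- beaker: glass beaker, 55 mm diameter, 68 mm tall; origin at the centre of its underside; bystander
- jar: white jar with yellow lid, 52 mm diameter, 46 mm tall; origin at the centre of its underside; bystander
- hood_left (a point): middle of the free edge of the fixed clear hood over the bin's left (+y) end (y = +68 to +154 mm, full width), at its top: plate 4 mm thick, underside 47 mm and top 51 mm above the worktop, a round aluminium strip along the edge; axes as the bin's. There is room for a column's end under it up to the end wall, 82 mm behind the edge
- hood_right (a point): middle of the free edge of the fixed clear hood over the bin's right (-y) end (y = -68 to -154 mm, full width), at its top: plate 4 mm thick, underside 47 mm and top 51 mm above the worktop, a round aluminium strip along the edge; axes as the bin's. There is room for a column's end under it up to the end wall, 82 mm behind the edge
Not all that is in view belongs to the job. What is shaped like the cradle but orange or yellow is not meant.

How it is judged:
At the end, for the whole second after the job is handed in: Both columns lie at rest in the cradle, one in each pair of V saddles: axis 40 to 48 mm above the worktop, parallel to the cradle's y within 4 degrees, centre within 20 mm of the middle along the cradle, blue end on the side toward the instrument stack (right) ((distance between column_a_center and seat_far below 0.022 m or distance between column_a_center and seat_near below 0.022 m) and z of column_a_center in the frame of cradle between 0.04 and 0.048 m and y of column_a_center in the frame of cradle between -0.02 and 0.02 m and angle between the y axis of each of column_a_center, column_b_center and the y axis of cradle, either way round below 0.07 rad and y of each of column_a_blue, column_b_blue in the frame of cradle below -0.05 m and linear speed of each of column_a, column_b below 0.02 m/s and (distance between column_b_center and seat_far below 0.022 m or distance between column_b_center and seat_near below 0.022 m) and z of column_b_center in the frame of cradle between 0.04 and 0.048 m and y of column_b_center in the frame of cradle between -0.02 and 0.02 m); the robot touches nothing.
It fails at once if the small glass bottle is knocked over or pushed more than 30 mm (distance of bottle_small from where it was at the start of the episode above 0.03 m or angle between bottle_small's own z axis and vertical above 0.4 rad).
It fails at once if the volumetric flask is knocked over or pushed more than 30 mm (distance of flask from where it was at the start of the episode above 0.03 m or angle between flask's own z axis and vertical above 0.4 rad).
It fails at once if the beaker is knocked over or pushed more than 30 mm (distance of beaker from where it was at the start of the episode above 0.03 m or angle between beaker's own z axis and vertical above 0.4 rad).
It fails at once if the yellow-lidded jar is knocked over or pushed more than 30 mm (distance of jar from where it was at the start of the episode above 0.03 m or angle between jar's own z axis and vertical above 0.4 rad).
It fails at once if a column is forced against the bin with more than 40 N (contact force between any of column_a, column_b and bin above 40 N).
It also fails if it takes over 64 s, if anything falls off the work surface, if the arm or the gripper's body presses on something with over 40 N, if the wrist force passes 120 N, or if a joint passes its speed limit or range.

### The arm

A 7-joint arm with a two-finger parallel gripper is mounted at the origin on a cart in front of the work surface, level with it; the furniture and walls round the work are solid. World frame = base frame: x ahead of the robot, y to its left, z up, the work surface at z = 0. Lengths are in m, angles in rad, forces in N, time in s.
With the tool pointing down it reaches from about 0.4 to 0.85 m from the base axis. Payload 4.5 kg.
Tool frame: the origin (TCP) lies at the very end of the fingers, on their centre line; the grasp point (between the pads) lies 19 mm behind it; z points along the fingers, y is the line along which they close (so a half turn about z gives the same grasp; the last joint's range is limited). The gripper opens to 88 mm and grips with 3 to 60 N. Pads are 18 mm wide; open, the fingers measure 123 mm over their backs; the gripper's body (75 mm by 187 mm) begins 45 mm behind the grasp point.
Start: joints at [-1.222, 0.689, -0.195, 1.565, 0.157, 0.902, -0.215], TCP at [0.193, 0.594, 0.239] pointing down, gripper open.
Joint ranges: [-3.01, 3.01], [-0.46, 2.08], [-1.47, 1.51], [0.13, 2.56], [-1, 4.14], [0.04, 2.09], [-2.66, 2.66]. Speed limits (rad/s): [2.57, 2.57, 3.14, 3.14, 3.14, 3.14, 3.14].

### API

Orientations are given as a unit quaternion [x, y, z, w].
In Python, from plant import r, eyes, nets gives the robot as it stands.
- The arm moves only by the shell command python3 -m pendant 'ROWS' [FORCE]. ROWS is JSON, a list of rows, each an object of numbers: "claw": the opening, from 0 (shut) to 1 (fully open); "dx", "dy", "dz": the shift along the world's x, y, z in mm; "twist": the turn about the world's z in rad. In form: [{"claw": .., "dx": .., "dy": .., "dz": .., "twist": ..}, ...]. A call has 1 to 8 rows; each row is the pose to reach, as a shift and turn from the pose commanded when the call began; what a row does not reach only later rows make up. A row lasts 1/10 s, in which the tool goes at most 50 mm and 8.59 degrees, less where a joint would pass 70% of its speed; a pose out of reach is approached as far as the arm can. A call with a gripper value outside its range is refused whole. The fingers move at their own pace and stop on an object; FORCE is the grip in N (left out, the last holds). Time passes only in rows, so rows that repeat a pose let the fingers close. It gives the time, the measured TCP pose, the force, the opening and the grip force at its end, in the units of the state.
- r.get_state(): the state, without advancing time (a new reading comes with each control period).
- eyes.snapshot(name): name is "side" or "top"; returns (picture, depth): 384x512x3 uint8, blue, green, red; 384x512 float32, m along the optical axis (not along the pixel's ray), 0 where there is no reading.
- eyes.camera_info(name): a dict with "K" (3x3 intrinsics, pixels), "world_to_cam" (4x4, takes a point from world to camera coordinates). Camera axes: x right, y down, z forward; pixel columns grow to the right and rows downward; lengths in m; the calibration is good to about 2 mm. A picture is of the moment at which its call begins. camera_info takes no time and is no camera call.
- r.finish_job(): hands the job in; it is judged then, once.
Trained networks look in the newest picture that a camera, given by its name, has taken for a name from the list of things; names that differ only in an ending like _2 or _b are one class to them, and where a whole thing is asked for, a point or a joint stands for the part that bears it (a point fixed in the world has none). Each returns a list of dicts, best first, with "confidence" (0 to 1); they miss things now and then, are a little off and sometimes report something else, mostly with a low value. They report only what shows in the picture. A call takes as long as a camera call. They do not tell look-alikes from the thing itself.
- nets.spot_in(camera, query): "box" ([left, top, width, height] as shares, 0 to 1, of the picture: columns of its width, rows of its height, round what is visible of it).
- nets.place_of(camera, query): "position" ([column, row] as shares, 0 to 1, of the picture: columns of its width, rows of its height: a listed point, or the origin of a listed thing).
The state is a dict: "clock": time; "q": joint angles; "qd": joint speeds; "joint_torque": joint torques, N m; "tool_pos": TCP position; "eef_rot": TCP orientation; "contact_force": force on the tool from outside, world axes, zero at the start; "moment": the same for the moment, N m; "opening": opening from 0.0 (shut) to 1.0 (fully open); "finger_force": force on a finger pad.
Only numpy, scipy, OpenCV 4.12 (cv2) and the standard library are available. Lean on these libraries where they do the work, as an engineer would, in place of code of your own. Each camera call takes 0.05 s, during which the arm holds its last target. There are 200 camera calls.

## Working session

There is one attempt and no reset: what is moved stays moved. The work goes in short steps, Python scripts to look and compute and a shell command to move; the robot and the scene stay as the last step left them, time stands still between calls to the robot, and variables do not carry over. Pictures are saved under pics/ and viewed, at most 10 in all, crops included, and the job is handed in when it is done.

```bash
ls; mkdir -p pics
cat > h.py <<'E'
import numpy as np, cv2
from plant import r, eyes, nets
def cam(n):
    c=eyes.camera_info(n); return np.array(c["K"]),np.array(c["world_to_cam"])
def world(n,u,v,z=None,depth=None):
    K,T=cam(n); Ti=np.linalg.inv(T)
    d=np.linalg.inv(K)@[u,v,1.0]
    if depth is not None: return (Ti@np.r_[d*depth,1])[:3]
    o=Ti[:3,3]; w=Ti[:3,:3]@d; return o+w*(z-o[2])/w[2]
def pix(n,p):
    K,T=cam(n); c=(T@np.r_[p,1])[:3]; u=K@c; return u[:2]/u[2]
E
python3 - <<'E'
from h import *
np.set_printoptions(precision=3,suppress=True)
for n in ("side","top"):
    p,d=eyes.snapshot(n); cv2.imwrite(f"pics/{n}0.png",p); np.save(f"{n}0.npy",d)
    Ti=np.linalg.inv(cam(n)[1]); print(n,Ti[:3,3],Ti[:3,2])
Z=dict(bin_opening=.051,cradle=0,seat_far=.044,seat_near=.044,column_a_center=.0115,column_a_blue=.0115,hood_left=.051,hood_right=.051,bottle_small=0,flask=0,beaker=0,jar=0)
for k,z in Z.items():
    for n in ("top","side"):
        for o in nets.place_of(n,k)[:4]:
            u,v=o["position"][0]*512,o["position"][1]*384
            print(k,n,round(o["confidence"],2),int(u),int(v),world(n,u,v,z))
s=r.get_state(); print(s)
E
```

```text
pics
side [1.241 0.123 0.836] [-0.65   0.012 -0.76 ]
top [0.52  0.156 0.965] [ 0.078 -0.024 -0.997]
bin_opening top 0.73 212 252 [0.447 0.27  0.051]
bin_opening top 0.73 262 140 [0.736 0.138 0.051]
bin_opening side 0.78 295 157 [0.436 0.261 0.051]
cradle top 0.98 221 183 [0.629 0.251 0.   ]
cradle top 0.74 377 207 [ 0.559 -0.178  0.   ]
cradle side 0.77 153 199 [ 0.563 -0.171  0.   ]
cradle side 0.76 294 214 [0.62  0.246 0.   ]
seat_far top 0.95 220 175 [0.645 0.25  0.044]
seat_far top 0.93 381 193 [ 0.592 -0.173  0.044]
seat_far top 0.84 209 109 [0.823 0.278 0.044]
seat_far side 0.82 314 268 [0.818 0.276 0.044]
seat_far side 0.74 297 216 [0.66  0.247 0.044]
seat_far side 0.66 151 196 [ 0.587 -0.164  0.044]
seat_near top 0.86 219 192 [0.6   0.253 0.044]
seat_near top 0.83 210 132 [0.762 0.275 0.044]
seat_near top 0.82 382 213 [ 0.541 -0.176  0.044]
seat_near side 0.84 316 249 [0.765 0.287 0.044]
seat_near side 0.84 150 183 [ 0.536 -0.178  0.044]
seat_near side 0.62 297 199 [0.6   0.255 0.044]
column_a_center top 0.68 179 250 [0.451 0.363 0.011]
column_a_center top 0.46 220 243 [0.466
[... 832 characters left out ...]
]
beaker side 0.26 291 172 [0.453 0.25  0.   ]
jar top 0.79 330 248 [ 0.448 -0.045  0.   ]
jar top 0.53 220 191 [0.609 0.255 0.   ]
jar top 0.15 220 182 [0.633 0.253 0.   ]
jar side 0.85 200 174 [ 0.459 -0.04   0.   ]
{'clock': 1.3, 'q': array([-1.222,  0.689, -0.195,  1.565,  0.157,  0.902, -0.215]), 'qd': array([ 0.001, -0.001, -0.   , -0.001, -0.   , -0.001,  0.001]), 'joint_torque': array([  0.   , -52.749,  -1.267, -15.375,  -0.052,  -0.001,   0.   ]), 'tool_pos': array([0.193, 0.594, 0.239]), 'eef_rot': array([ 0.157,  0.988,  0.   , -0.   ]), 'contact_force': array([-0.731, -0.536,  0.676]), 'moment': array([ 0.039, -0.033, -0.068]), 'finger_force': 0.0, 'opening': 0.9969759253457777}
```

Run:
```python
import cv2
p=cv2.imread("pics/top0.png"); cv2.imwrite("pics/top0b.png",cv2.resize(p,(800,600),interpolation=cv2.INTER_CUBIC))
p=cv2.imread("pics/side0.png"); cv2.imwrite("pics/side0b.png",cv2.resize(p,(800,600),interpolation=cv2.INTER_CUBIC))
```

```text
(no output)
```

View pics/top0b.png

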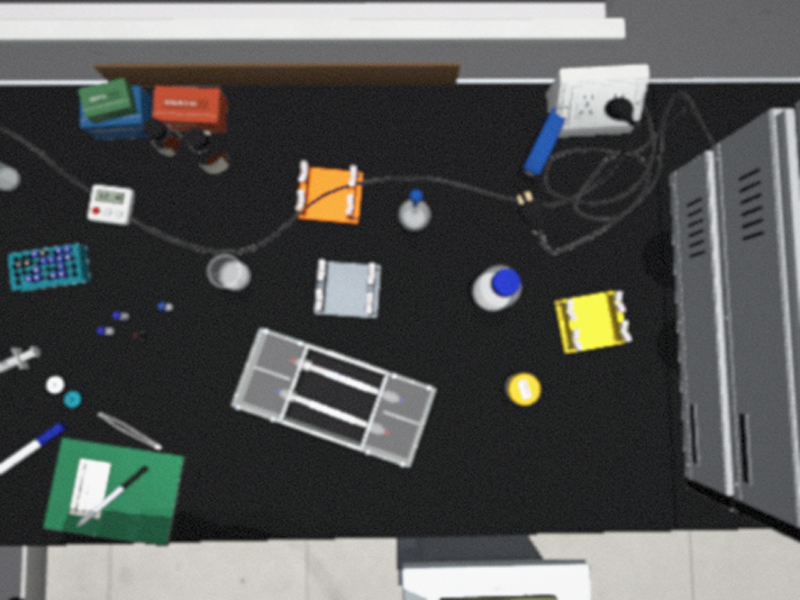

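View pics/side0b.png

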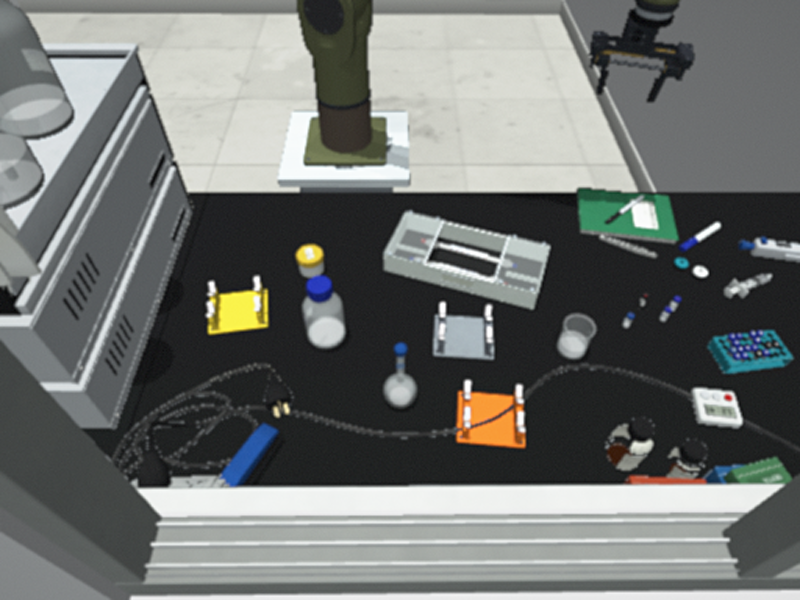

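```bash
cat > fit.py <<'E'
from h import *
from scipy.optimize import minimize
np.set_printoptions(precision=4,suppress=True)
S=4
def box(x,y,z0,z1): return np.array([[a,b,c] for a in(-x,x) for b in(-y,y) for c in(z0,z1)])
def tf(P,p):
    c,s=np.cos(p[2]),np.sin(p[2]); return np.c_[P[:,0]*c-P[:,1]*s+p[0],P[:,0]*s+P[:,1]*c+p[1],P[:,2]]
def sil(n,parts,p,sh):
    m=np.zeros((sh[0]*S,sh[1]*S),np.uint8)
    for P in parts:
        q=np.array([pix(n,a) for a in tf(P,p)]); q=np.round((q+.5)*S).astype(np.int32)
        cv2.fillConvexPoly(m,cv2.convexHull(q),255)
    return m>0
def mask(n,p0,rad,thr,img):
    g=cv2.GaussianBlur(cv2.cvtColor(img,cv2.COLOR_BGR2GRAY),(0,0),.7)
    g=cv2.resize(g,None,fx=S,fy=S,interpolation=cv2.INTER_CUBIC)
    m=(g>thr).astype(np.uint8)
    k,l=cv2.connectedComponents(m)
    u=pix(n,[p0[0],p0[1],.02])*S
    yy,xx=np.mgrid[:m.shape[0],:m.shape[1]]
    near=np.hypot(xx-u[0],yy-u[1])<rad*S
    ids=np.bincount(l[near&(l>0)]).argmax() 
    o=(l==ids).astype(np.uint8)
    cs,_=cv2.findContours(o,cv2.RETR_EXTERNAL,cv2.CHAIN_APPROX_NONE)
    cv2.drawContours(o,cs,-1,1,-1); return o>0
E
python3 - <<'E'
from fit import *
im={n:cv2.imread(f"pics/{n}0.png") for n in("top","side")}
B=[box(.067,.154,0,.051)]
C=[box(.046,.054,0,.006)]+[box(.039,.0045,0,.045)+[0,y,0] for y in(-.042,.042)]
out={}
for name,parts,p0,rad,thr in(("bin",B,[.447,.27,-.35],60,60),("cradle",C,[.625,.25,0.],25,75)):
    for ns in(["top"],["side"],["top","side"]):
        M={n:mask(n,p0,rad,thr,im[n]) for n in ns}
        f=lambda p:-sum((M[n]&(s:=sil(n,parts,p,(384,512)))).sum()/(M[n]|s).sum() for n in ns)
        a=minimize(f,p0,method="Nelder-Mead",options=dict(initial_simplex=np.array(p0)+np.array([[0,0,0],[.01,0,0],[0,.01,0],[0,0,.08]]),xatol=1e-4,fatol=1e-5,maxiter=90))
        print(name,ns,a.x,-a.fun/len(ns))
    out[name]=a.x if name=="x" else a.x
np.savez("pose.npz",**out)
v=cv2.resize(im["top"][155:305,140:290],None,fx=4,fy=4,interpolation=cv2.INTER_CUBIC)
def dr(P,p,z,col):
    q=np.array([pix("top",a) for a in tf(np.c_[np.array(P),np.full(len(P),z)],p)]); q=((q-[140,155]+.5)*4).astype(int)
    cv2.polylines(v,[q],True,col,1)
b,c=out["bin"],out["cradle"]
dr([[-.067,-.154],[.067,-.154],[.067,.154],[-.067,.154]],b,.051,(0,255,0))
dr([[-.063,-.068],[.063,-.068],[.063,.068],[-.063,.068]],b,.051,(0,255,255))
dr([[-.046,-.054],[.046,-.054],[.046,.054],[-.046,.054]],c,.006,(0,255,0))
for x in(-.025,.025): dr([[x,-.055],[x,.055]],c,.044,(255,0,255))
cv2.imwrite("pics/crop1.png",v)
E
```

```text
bin ['top'] [ 0.4422  0.2702 -0.3426] 0.9401118700586242
bin ['side'] [ 0.443   0.2707 -0.3433] 0.9512450513511963
bin ['top', 'side'] [ 0.4434  0.2703 -0.3362] 0.9439732635047531Traceback (most recent call last):
  File "<stdin>", line 10, in <module>
    res = _minimize_neldermead(fun, x0, args, callback, bounds=bounds,
                               **options)
    fxc = func(xc)
    fx = function(np.copy(x), *(wrapper_args + args))
  File "<stdin>", line 9, in <lambda>
  File "<stdin>", line 9, in <genexpr>
  File "fit.py", line 11, in sil
    q=np.array([pix(n,a) for a in tf(P,p)]); q=np.round((q+.5)*S).astype(np.int32)
                ~~~^^^^^
  File "h.py", line 11, in pix
    K,T=cam(n); c=(T@np.r_[p,1])[:3]; u=K@c; return u[:2]/u[2]
        ~~~^^^
  File "h.py", line 4, in cam
    c=eyes.camera_info(n); return np.array(c["K"]),np.array(c["world_to_cam"])
ValueError: time passes only in moves, steps and waits
```

```bash
sed -i 's/^def cam/from functools import lru_cache\n@lru_cache\ndef cam/' h.py
python3 - <<'E'
from fit import *
im={n:cv2.imread(f"pics/{n}0.png") for n in("top","side")}
C=[box(.046,.054,0,.006)]+[box(.039,.0045,0,.047)+[0,y,0] for y in(-.042,.042)]
p0=[.625,.25,0.]
for ns in(["top"],["side"]):
    M={n:mask(n,p0,25,75,im[n]) for n in ns}
    f=lambda p:-sum((M[n]&(s:=sil(n,C,p,(384,512)))).sum()/(M[n]|s).sum() for n in ns)
    a=minimize(f,p0,method="Nelder-Mead",options=dict(initial_simplex=np.array(p0)+np.array([[0,0,0],[.01,0,0],[0,.01,0],[0,0,.08]]),xatol=1e-4,fatol=1e-5,maxiter=80))
    print("cradle",ns,a.x,-a.fun)
    if ns==["top"]: c=a.x
b=np.array([.4428,.2704,-.342])
np.savez("pose.npz",bin=b,cradle=c)
v=cv2.resize(im["top"][155:305,140:290],None,fx=4,fy=4,interpolation=cv2.INTER_CUBIC)
def dr(P,p,z,col):
    q=np.array([pix("top",a) for a in tf(np.c_[np.array(P),np.full(len(P),z)],p)]); q=((q-[140,155]+.5)*4).astype(int)
    cv2.polylines(v,[q],True,col,1)
dr([[-.067,-.154],[.067,-.154],[.067,.154],[-.067,.154]],b,.051,(0,255,0))
dr([[-.063,-.068],[.063,-.068],[.063,.068],[-.063,.068]],b,.051,(0,255,255))
dr([[-.046,-.054],[.046,-.054],[.046,.054],[-.046,.054]],c,.006,(0,255,0))
for x in(-.025,.025): dr([[x,-.055],[x,.055]],c,.044,(255,0,255))
for x in(-.027,.027):
    for y in (-.068,0,.068): dr([[x-.01,y],[x+.01,y]],b,.0115,(255,0,255))
cv2.imwrite("pics/crop1.png",v)
E
```

```text
cradle ['top'] [ 0.6266  0.2504 -0.051 ] 0.9191927685516081
cradle ['side'] [ 0.6241  0.2521 -0.0756] 0.9298754295532646
```

View pics/crop1.png

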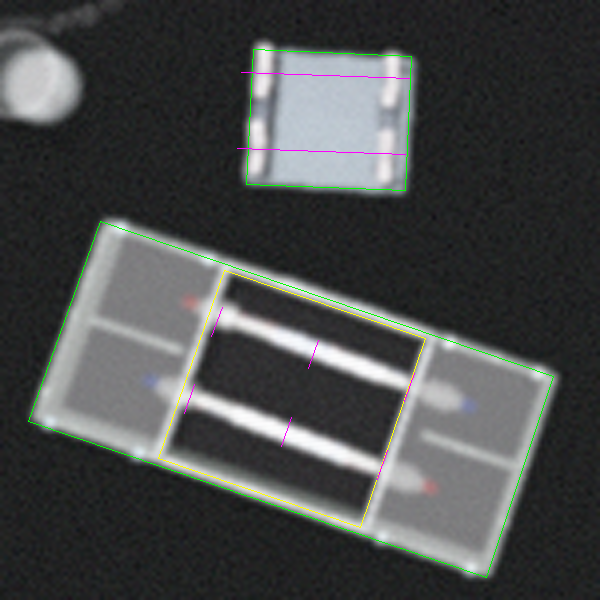

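Run:
```python
from fit import *
P=np.load("pose.npz"); b=P["bin"]
im=cv2.imread("pics/top0.png"); g=cv2.resize(im,None,fx=4,fy=4,interpolation=cv2.INTER_CUBIC)
W=lambda cx,cy,z: world("top",140+cx/4-.5,155+cy/4-.5,z)
s=[W(*q,.045) for q in((264,66),(258,150),(393,75),(386,160))]
m=np.mean(s,0); d=(s[0]+s[1]-s[2]-s[3])[:2]; print("cradle",m,"yaw",np.arctan2(-d[0],d[1]), s[0]-s[1])
ib=lambda w:(np.array([[np.cos(b[2]),np.sin(b[2])],[-np.sin(b[2]),np.cos(b[2])]])@(w[:2]-b[:2]))
for name,r_,bl in(("A",(185,300),(472,405)),("B",(432,487),(150,380))):
    R,L=W(*r_,.0115),W(*bl,.0115); c=(R+L)/2; d=(R-L)[:2]
    print(name,"len",np.hypot(*d),"ctr",c,"ybin-frame",ib(c),"blue->red az",np.degrees(np.arctan2(d[1],d[0])))
# tube line
gray=cv2.cvtColor(g,cv2.COLOR_BGR2GRAY); v,u=np.nonzero(gray>190)
K,T=cam("top"); Ti=np.linalg.inv(T); D=np.c_[(u+.5)/4-.5,(v+.5)/4-.5,np.ones(len(u))]@np.linalg.inv(K).T@Ti[:3,:3].T
X=Ti[:3,3]+D*((.0115-Ti[2,3])/D[:,2])[:,None]
Q=np.array([[np.cos(b[2]),np.sin(b[2])],[-np.sin(b[2]),np.cos(b[2])]])@(X[:,:2]-b[:2]).T
for x0 in(.027,-.027):
    k=(abs(Q[0]-x0)<.015)&(abs(Q[1])<.05); print("lane",x0,"fit x=",np.polyfit(Q[1][k],Q[0][k],1),k.sum())
```

```text
cradle [0.6271 0.2491 0.045 ] yaw -0.08634405816596055 [ 0.0552 -0.004   0.    ]
A len 0.20459194446987672 ctr [0.4695 0.2512 0.0115] ybin-frame [ 0.0316 -0.0092] blue->red az 69.15843911811123
B len 0.20092205617102948 ctr [0.4164 0.2763 0.0115] ybin-frame [-0.0269 -0.0033] blue->red az -111.4946689143543
lane 0.027 fit x= [0.0299 0.0307] 2107
lane -0.027 fit x= [ 0.0364 -0.0277] 2255
```

The grey cradle at (348,289) fits the description. The ones at (330,194) orange and (593,321) yellow do not, and the enlarged crop confirms the grey one. In the far column (A) blue already points right. In the near column (B) blue points left, so B needs a half turn. I'm moving to A first.

```bash
python3 -m pendant '[{"claw":0.34,"dx":40,"dy":-40,"dz":0,"twist":-0.15},{"claw":0.34,"dx":75,"dy":-75,"dz":0,"twist":-0.3},{"claw":0.34,"dx":110,"dy":-110,"dz":0,"twist":-0.45},{"claw":0.34,"dx":145,"dy":-145,"dz":-10,"twist":-0.6},{"claw":0.34,"dx":180,"dy":-185,"dz":-20,"twist":-0.75},{"claw":0.34,"dx":215,"dy":-220,"dz":-40,"twist":-0.9},{"claw":0.34,"dx":250,"dy":-260,"dz":-60,"twist":-1.05},{"claw":0.34,"dx":289,"dy":-310,"dz":-80,"twist":-1.2}]' 5; python3 -c "
from plant import r;import numpy as np;np.set_printoptions(precision=4,suppress=True)
s=r.get_state();print(s['q'],s['tool_pos'],s['eef_rot'],s['opening'])"
```

```text
clock: 2.1
tool_pos: [0.4621, 0.3103, 0.1697]
eef_rot: [0.689, 0.725, 0.001, 0.0]
contact_force: [-0.2, 0.2, 1.3]
opening: 0.343
finger_force: 0.0
[-0.726   0.6958  0.087   1.8523 -0.0995  0.5963 -0.5263] [0.4621 0.3103 0.1697] [0.689  0.7247 0.0006 0.    ] 0.34342295282341556
```

```bash
python3 -m pendant '[{"claw":0.34,"dx":0,"dy":0,"dz":0,"twist":-0.14},{"claw":0.34,"dx":0,"dy":0,"dz":-10,"twist":-0.28},{"claw":0.34,"dx":0,"dy":0,"dz":-30,"twist":-0.416},{"claw":0.34,"dx":0,"dy":0,"dz":-70,"twist":-0.416},{"claw":0.34,"dx":0,"dy":0,"dz":-70,"twist":-0.416}]' 5
python3 - <<'E'
from h import *
np.set_printoptions(precision=4,suppress=True)
s=r.get_state();print(s['q'],s['tool_pos'],s['eef_rot'])
for n in("top","side"):
    p,d=eyes.snapshot(n); cv2.imwrite(f"pics/{n}1.png",p)
a=cv2.resize(cv2.imread("pics/side1.png")[90:240,230:380],(560,560),interpolation=cv2.INTER_CUBIC)
cv2.imwrite("pics/c1.png",a)
E
```

```text
clock: 2.6
tool_pos: [0.458, 0.31, 0.0965]
eef_rot: [0.822, 0.569, -0.004, -0.0]
contact_force: [-0.9, -0.2, -1.0]
opening: 0.337
finger_force: 0.0
[-0.7687  0.8199  0.1549  1.9002 -0.2643  0.4494 -0.7817] [0.458  0.31   0.0965] [ 0.822   0.5694 -0.0041 -0.0001]
```

View pics/c1.png

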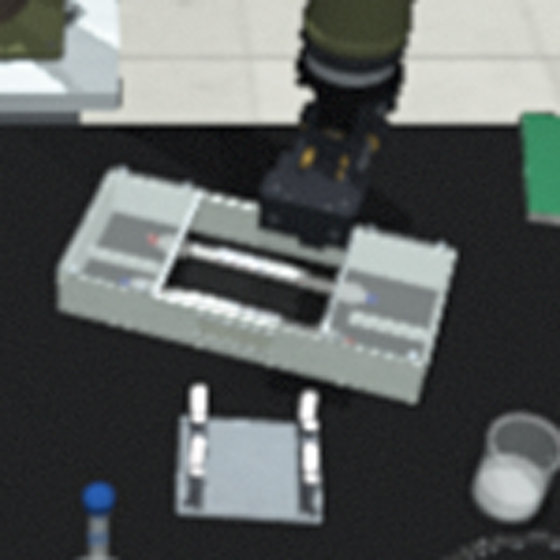

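```bash
python3 -m pendant '[{"claw":0.34,"dx":24,"dy":-26,"dz":0,"twist":0},{"claw":0.34,"dx":24,"dy":-26,"dz":0,"twist":0},{"claw":0.34,"dx":24,"dy":-26,"dz":-40,"twist":0},{"claw":0.34,"dx":24,"dy":-26,"dz":-70,"twist":0},{"claw":0.34,"dx":24,"dy":-26,"dz":-85,"twist":0},{"claw":0.34,"dx":24,"dy":-26,"dz":-89,"twist":0},{"claw":0.34,"dx":24,"dy":-26,"dz":-89,"twist":0}]' 5
python3 -m pendant '[{"claw":0,"dx":0,"dy":0,"dz":0,"twist":0},{"claw":0,"dx":0,"dy":0,"dz":0,"twist":0},{"claw":0,"dx":0,"dy":0,"dz":0,"twist":0},{"claw":0,"dx":0,"dy":0,"dz":0,"twist":0}]' 5
```

```text
clock: 3.4
tool_pos: [0.484, 0.2858, 0.0117]
eef_rot: [0.822, 0.569, -0.001, -0.0]
contact_force: [-2.4, -0.7, -2.0]
opening: 0.343
finger_force: 1.6
clock: 3.8
tool_pos: [0.4858, 0.2856, 0.0122]
eef_rot: [0.822, 0.569, 0.001, 0.0]
contact_force: [-1.5, -0.1, 6.5]
opening: 0.1
finger_force: 5.1
```

```bash
python3 -m pendant '[{"claw":0.34,"dx":0,"dy":0,"dz":0,"twist":0},{"claw":0.34,"dx":0,"dy":0,"dz":0,"twist":0},{"claw":0.34,"dx":0,"dy":0,"dz":-3,"twist":0},{"claw":0.34,"dx":0,"dy":0,"dz":-5,"twist":0},{"claw":0.34,"dx":0,"dy":0,"dz":-5,"twist":0}]' 5
```

```text
clock: 4.3
tool_pos: [0.4834, 0.2857, 0.0056]
eef_rot: [0.822, 0.569, -0.001, -0.001]
contact_force: [-3.6, 2.2, -0.2]
opening: 0.341
finger_force: 1.9
```

```bash
python3 -m pendant '[{"claw":0,"dx":0,"dy":0,"dz":0,"twist":0},{"claw":0,"dx":0,"dy":0,"dz":0,"twist":0},{"claw":0,"dx":0,"dy":0,"dz":0,"twist":0},{"claw":0,"dx":-2,"dy":-5,"dz":0,"twist":0},{"claw":0,"dx":-5,"dy":-14,"dz":0,"twist":0},{"claw":0,"dx":-8,"dy":-22,"dz":0,"twist":0},{"claw":0,"dx":-10,"dy":-27,"dz":0,"twist":0}]' 6
```

```text
clock: 5.0
tool_pos: [0.4744, 0.2566, 0.0062]
eef_rot: [0.823, 0.569, -0.0, 0.0]
contact_force: [0.1, -0.5, -0.7]
opening: 0.102
finger_force: 6.0
```

```bash
python3 -m pendant '[{"claw":0,"dx":-1,"dy":-2,"dz":0,"twist":0},{"claw":0,"dx":-2,"dy":-4,"dz":0,"twist":0},{"claw":0,"dx":-2,"dy":-6,"dz":0,"twist":0},{"claw":0,"dx":-3,"dy":-8,"dz":0,"twist":0}]' 6
python3 - <<'E'
from h import *
for n in("top","side"):
    p,d=eyes.snapshot(n); cv2.imwrite(f"pics/{n}2.png",p)
a=cv2.resize(cv2.imread("pics/side2.png")[120:210,240:360],(600,450),interpolation=cv2.INTER_CUBIC)
cv2.imwrite("pics/c2.png",a)
E
```

```text
clock: 5.4
tool_pos: [0.472, 0.2506, 0.0062]
eef_rot: [0.822, 0.569, 0.0, -0.0]
contact_force: [0.3, 1.3, -0.0]
opening: 0.106
finger_force: 6.0
```

View pics/c2.png

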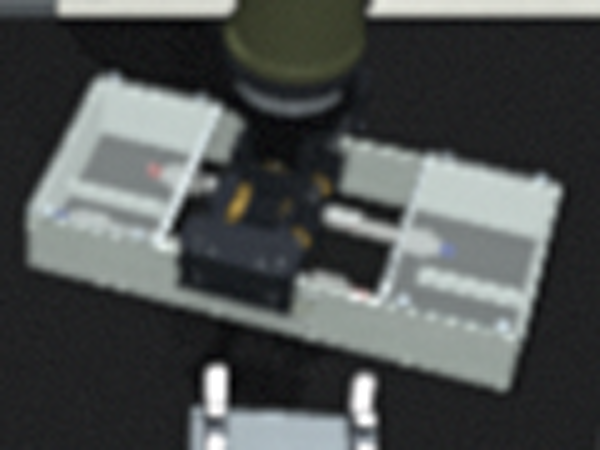

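```bash
python3 -m pendant '[{"claw":0,"dx":-1,"dy":-2,"dz":0,"twist":0},{"claw":0,"dx":-1,"dy":-3,"dz":0,"twist":0},{"claw":0,"dx":-2,"dy":-5,"dz":0,"twist":0},{"claw":0,"dx":-2,"dy":-5,"dz":0,"twist":0}]' 6
python3 - <<'E'
from h import *
b=[.4428,.2704,-.36];R=np.array([[np.cos(b[2]),np.sin(b[2])],[-np.sin(b[2]),np.cos(b[2])]])
def tips(n,img):
    h=cv2.cvtColor(img,cv2.COLOR_BGR2HSV).astype(int); 
    for nm,m in(("red",((h[...,0]<12)|(h[...,0]>168))&(h[...,1]>60)&(h[...,2]>70)),("blue",(abs(h[...,0]-118)<14)&(h[...,1]>50)&(h[...,2]>70))):
        k,l,st,c=cv2.connectedComponentsWithStats(m.astype(np.uint8))
        for i in range(1,k):
            w=world(n,*c[i],.0115); q=R@(w[:2]-b[:2])
            if abs(q[0])<.06 and abs(q[1])<.16: print(n,nm,st[i,4],c[i].round(1),q.round(4))
for f in("2","3"):
  for n in("top","side"):
    if f=="3": p,d=eyes.snapshot(n); cv2.imwrite(f"pics/{n}3.png",p)
    tips(n,cv2.imread(f"pics/{n}{f}.png"));
E
```

```text
clock: 5.9
tool_pos: [0.4719, 0.2491, 0.0066]
eef_rot: [0.822, 0.57, 0.004, -0.001]
contact_force: [2.3, 6.6, -1.4]
opening: 0.103
finger_force: 6.0
top red 3 [247.3 276.7] [-0.0295 -0.1042]
top blue 2 [270.  259.5] [ 0.0333 -0.1458]
side blue 6 [329.  169.5] [-0.0279  0.0963]
top red 2 [247.  276.5] [-0.0294 -0.1032]
top blue 1 [270. 260.] [ 0.0321 -0.1462]
side blue 6 [329.  169.5] [-0.0279  0.0963]
side blue 1 [295. 172.] [ 0.0208 -0.0028]
```

```bash
python3 -m pendant '[{"claw":0,"dx":1,"dy":4,"dz":0,"twist":0},{"claw":0,"dx":1,"dy":4,"dz":3,"twist":0},{"claw":0,"dx":1,"dy":3,"dz":10,"twist":0},{"claw":0,"dx":0,"dy":2,"dz":18,"twist":0},{"claw":0,"dx":0,"dy":1,"dz":26,"twist":0},{"claw":0,"dx":0,"dy":0,"dz":32,"twist":0},{"claw":0,"dx":0,"dy":0,"dz":36,"twist":0},{"claw":0,"dx":0,"dy":0,"dz":36,"twist":0}]' 3
python3 - <<'E'
from h import *
for n in("top","side"):
    p,d=eyes.snapshot(n); cv2.imwrite(f"pics/{n}4.png",p)
a=cv2.resize(cv2.imread("pics/side4.png")[120:210,240:360],(600,450),interpolation=cv2.INTER_CUBIC)
b=cv2.resize(cv2.imread("pics/top4.png")[200:320,140:290],(600,480),interpolation=cv2.INTER_CUBIC)
cv2.imwrite("pics/c4.png",cv2.resize(np.vstack([a,b]),None,fx=.64,fy=.64))
E
```

```text
clock: 6.8
tool_pos: [0.4696, 0.2444, 0.0427]
eef_rot: [0.822, 0.569, -0.0, 0.0]
contact_force: [0.2, -0.4, -2.1]
opening: 0.105
finger_force: 3.0
```

View pics/c4.png

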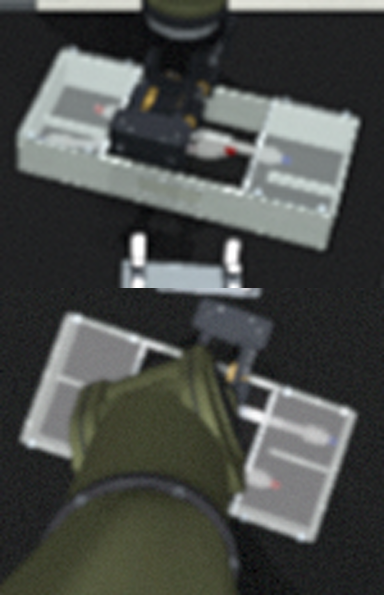

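Run:
```python
from h import *
p=cv2.imread("pics/side4.png"); h=cv2.cvtColor(p,cv2.COLOR_BGR2HSV).astype(int)
m=((h[...,0]<12)|(h[...,0]>168))&(h[...,1]>90)&(h[...,2]>70)
v,u=np.nonzero(m[150:185,295:330]); print(len(u),u.mean()+295,v.mean()+150)
b=[.4428,.2704,-.36];c,s=np.cos(b[2]),np.sin(b[2])
for x,y in((.030,.05),(.030,.055)):
    w=[b[0]+c*x-s*y,b[1]+s*x+c*y]
    for z in(.03,.045,.06,.07): print(y,z,pix("side",[*w,z]).round(1))
p=cv2.imread("pics/top4.png"); print(pix("top",[b[0]+c*.03+s*.148,b[1]+s*.03-c*.148,.0115]), 140+330/.64/4,200+(437-288)/.64/4)
```

```text
6 311.6666666666667 166.83333333333334
0.05 0.03 [311.1 174.3]
0.05 0.045 [311.8 170.9]
0.05 0.06 [312.4 167.5]
0.05 0.07 [312.8 165.2]
0.055 0.03 [312.7 174.7]
0.055 0.045 [313.3 171.3]
0.055 0.06 [314.  167.9]
0.055 0.07 [314.4 165.6]
[270.3724356  260.96677932] 268.90625 258.203125
```

```bash
python3 -m pendant '[{"claw":0,"dx":0,"dy":0,"dz":0,"twist":0},{"claw":0,"dx":0,"dy":0,"dz":0,"twist":0},{"claw":0,"dx":1,"dy":3,"dz":1,"twist":0},{"claw":0,"dx":3,"dy":9,"dz":2.5,"twist":0},{"claw":0,"dx":7,"dy":18,"dz":5,"twist":0},{"claw":0,"dx":10,"dy":27,"dz":7.5,"twist":0},{"claw":0,"dx":14,"dy":36,"dz":10,"twist":0}]' 45
python3 -m pendant '[{"claw":0,"dx":3,"dy":9,"dz":2.5,"twist":0},{"claw":0,"dx":7,"dy":18,"dz":5,"twist":0},{"claw":0,"dx":10,"dy":27,"dz":7.5,"twist":0},{"claw":0,"dx":14,"dy":36,"dz":10,"twist":0},{"claw":0,"dx":17,"dy":45,"dz":12.5,"twist":0},{"claw":0,"dx":20,"dy":54,"dz":15,"twist":0}]' 45
```

```text
clock: 7.6
tool_pos: [0.4841, 0.2828, 0.0524]
eef_rot: [0.822, 0.569, 0.0, -0.0]
contact_force: [-0.1, 0.0, -1.7]
opening: 0.094
finger_force: 45.0
clock: 8.2
tool_pos: [0.504, 0.336, 0.0673]
eef_rot: [0.822, 0.569, -0.0, 0.0]
contact_force: [0.7, -0.1, -2.4]
opening: 0.092
finger_force: 45.0
```

```bash
python3 -m pendant '[{"claw":0,"dx":3,"dy":9,"dz":25,"twist":0},{"claw":0,"dx":5,"dy":9,"dz":60,"twist":0},{"claw":0,"dx":30,"dy":0,"dz":80,"twist":0.05},{"claw":0,"dx":65,"dy":-20,"dz":80,"twist":0.15},{"claw":0,"dx":100,"dy":-40,"dz":80,"twist":0.285},{"claw":0,"dx":135,"dy":-60,"dz":80,"twist":0.285},{"claw":0,"dx":149,"dy":-65,"dz":80,"twist":0.285},{"claw":0,"dx":149,"dy":-65,"dz":80,"twist":0.285}]' 45
python3 - <<'E'
from h import *
s=r.get_state(); print(s["q"].round(2))
for n in("top","side"):
    p,d=eyes.snapshot(n); cv2.imwrite(f"pics/{n}5.png",p)
a=cv2.resize(cv2.imread("pics/side5.png")[130:250,220:380],(560,420),interpolation=cv2.INTER_CUBIC)
cv2.imwrite("pics/c5.png",a)
E
```

```text
clock: 9.0
tool_pos: [0.6554, 0.2672, 0.147]
eef_rot: [0.735, 0.678, 0.0, 0.001]
contact_force: [-0.4, -0.3, -3.0]
opening: 0.093
finger_force: 45.0
[-0.51  0.91  0.12  1.37 -0.12  0.87 -0.44]
```

View pics/c5.png

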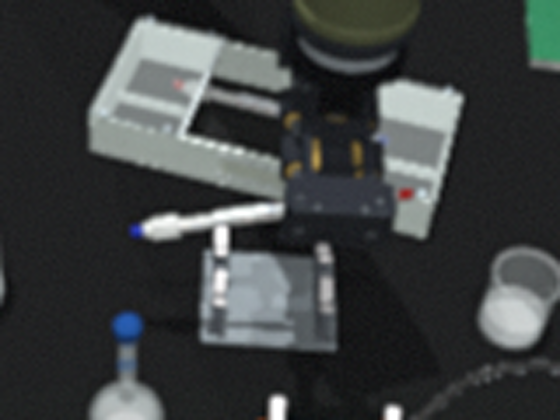

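```bash
python3 -m pendant '[{"claw":0,"dx":-3,"dy":4,"dz":0,"twist":0},{"claw":0,"dx":-3,"dy":4,"dz":-25,"twist":0},{"claw":0,"dx":-3,"dy":4,"dz":-55,"twist":0},{"claw":0,"dx":-3,"dy":4,"dz":-80,"twist":0},{"claw":0,"dx":-3,"dy":4,"dz":-86,"twist":0},{"claw":0,"dx":-3,"dy":4,"dz":-86,"twist":0}]' 45
python3 -m pendant '[{"claw":0,"dx":0,"dy":0,"dz":0,"twist":0},{"claw":0,"dx":0,"dy":0,"dz":-4,"twist":0},{"claw":0,"dx":0,"dy":0,"dz":-8,"twist":0},{"claw":0,"dx":0,"dy":0,"dz":-12,"twist":0}]' 4
python3 -c "
from h import *
for n in('top','side'):
    p,d=eyes.snapshot(n); cv2.imwrite(f'pics/{n}6.png',p)
a=cv2.resize(cv2.imread('pics/side6.png')[160:250,240:360],(600,450),interpolation=cv2.INTER_CUBIC)
cv2.imwrite('pics/c6.png',a)"
```

```text
clock: 9.7
tool_pos: [0.6494, 0.2746, 0.0614]
eef_rot: [0.733, 0.681, -0.0, 0.0]
contact_force: [0.9, -1.5, 0.6]
opening: 0.094
finger_force: 45.0
clock: 10.1
tool_pos: [0.6499, 0.275, 0.0494]
eef_rot: [0.733, 0.68, 0.001, -0.0]
contact_force: [1.2, 0.8, -2.0]
opening: 0.108
finger_force: 4.0
```

View pics/c6.png

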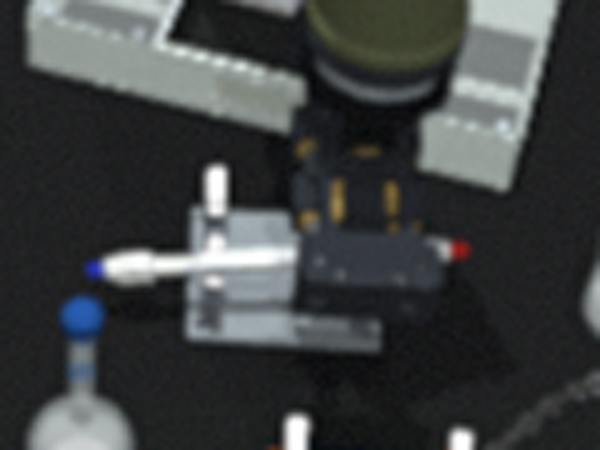

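```bash
python3 -m pendant '[{"claw":0,"dx":1,"dy":-4,"dz":0,"twist":0},{"claw":0,"dx":1,"dy":-4,"dz":-3,"twist":0},{"claw":0,"dx":1,"dy":-4,"dz":-6,"twist":0},{"claw":0,"dx":1,"dy":-4,"dz":-9,"twist":0},{"claw":0,"dx":1,"dy":-4,"dz":-11,"twist":0},{"claw":0,"dx":1,"dy":-4,"dz":-11,"twist":0}]' 3
```

```text
clock: 10.8
tool_pos: [0.6524, 0.2699, 0.0386]
eef_rot: [0.733, 0.68, 0.001, 0.001]
contact_force: [4.1, -0.3, 1.8]
opening: 0.11
finger_force: 3.0
```

```bash
python3 -m pendant '[{"claw":0.3,"dx":0,"dy":0,"dz":0,"twist":0},{"claw":0.3,"dx":0,"dy":0,"dz":0,"twist":0},{"claw":0.34,"dx":0,"dy":0,"dz":10,"twist":0},{"claw":0.34,"dx":0,"dy":0,"dz":40,"twist":0},{"claw":0.34,"dx":-40,"dy":10,"dz":85,"twist":0.15},{"claw":0.34,"dx":-85,"dy":20,"dz":110,"twist":0.3},{"claw":0.34,"dx":-130,"dy":30,"dz":120,"twist":0.45},{"claw":0.34,"dx":-160,"dy":40,"dz":120,"twist":0.6}]' 3
python3 - <<'E'
from h import *
s=r.get_state(); print(s["q"].round(2))
K=np.array([.626,.250]);y=-.075;R=np.array([[np.cos(y),np.sin(y)],[-np.sin(y),np.cos(y)]])
for n in('top','side'):
    p,d=eyes.snapshot(n); cv2.imwrite(f'pics/{n}7.png',p)
    for q in("column_a_center","column_a_blue"):
        for o in nets.place_of(n,q)[:4]:
            u,v=np.array(o["position"])*[512,384]; w=world(n,u,v,.044); print(n,q,round(o["confidence"],2),int(u),int(v),w.round(3),"cradle",(R@(w[:2]-K)).round(4))
a=cv2.resize(cv2.imread('pics/side7.png')[160:250,240:360],(600,450),interpolation=cv2.INTER_CUBIC)
cv2.imwrite('pics/c7.png',a)
E
```

```text
clock: 11.6
tool_pos: [0.4889, 0.311, 0.1608]
eef_rot: [0.497, 0.868, 0.001, 0.0]
contact_force: [0.3, 0.9, -0.4]
opening: 0.342
finger_force: 0.0
[-0.62  0.73 -0.04  1.79  0.05  0.62 -0.16]
top column_a_center 0.66 226 171 [0.657 0.233 0.044] cradle [ 0.0325 -0.0143]
side column_a_center 0.61 292 215 [0.657 0.235 0.044] cradle [ 0.0324 -0.0122]
side column_a_blue 0.58 253 212 [0.647 0.129 0.044] cradle [ 0.0303 -0.1194]
side column_a_blue 0.56 290 213 [0.65  0.23  0.044] cradle [ 0.0259 -0.0183]
```

View pics/c7.png

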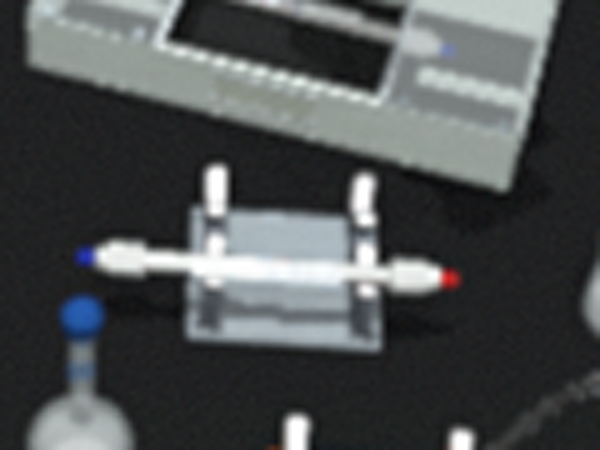

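```bash
python3 -m pendant '[{"claw":0.3,"dx":-15,"dy":0,"dz":0,"twist":0.14},{"claw":0.3,"dx":-30,"dy":0,"dz":0,"twist":0.28},{"claw":0.3,"dx":-45,"dy":0,"dz":0,"twist":0.42},{"claw":0.3,"dx":-60,"dy":-2,"dz":0,"twist":0.56},{"claw":0.3,"dx":-60,"dy":-2,"dz":0,"twist":0.7},{"claw":0.3,"dx":-60,"dy":-2,"dz":0,"twist":0.84},{"claw":0.3,"dx":-60,"dy":-2,"dz":0,"twist":0.98},{"claw":0.3,"dx":-60,"dy":-2,"dz":0,"twist":1.12}]' 5
python3 -m pendant '[{"claw":0.3,"dx":0,"dy":0,"dz":0,"twist":0.14},{"claw":0.3,"dx":0,"dy":0,"dz":0,"twist":0.28},{"claw":0.3,"dx":0,"dy":0,"dz":0,"twist":0.42},{"claw":0.3,"dx":0,"dy":0,"dz":0,"twist":0.56},{"claw":0.3,"dx":0,"dy":0,"dz":0,"twist":0.7},{"claw":0.3,"dx":0,"dy":0,"dz":0,"twist":0.84},{"claw":0.3,"dx":0,"dy":0,"dz":0,"twist":0.98},{"claw":0.3,"dx":0,"dy":0,"dz":0,"twist":1.12}]' 5
python3 -c "
from h import *
s=r.get_state();e=s['eef_rot'];print(s['q'].round(2),np.degrees(2*np.arctan2(e[1],e[0]))-90)"
```

```text
clock: 12.7
tool_pos: [0.4325, 0.3073, 0.1577]
eef_rot: [-0.038, 0.999, -0.0, 0.0]
contact_force: [-0.5, -0.3, -0.8]
opening: 0.299
finger_force: 0.0
clock: 13.5
tool_pos: [0.4326, 0.3071, 0.1575]
eef_rot: [-0.563, 0.827, -0.0, -0.0]
contact_force: [-0.8, -0.5, 0.2]
opening: 0.3
finger_force: 0.0
[-0.32  0.76 -0.66  1.91  0.7   0.71  1.37] 158.4964824895525
```

```bash
python3 -m pendant '[{"claw":0.3,"dx":-4,"dy":2,"dz":-40,"twist":0.015},{"claw":0.3,"dx":-4,"dy":2,"dz":-80,"twist":0.015},{"claw":0.3,"dx":-4,"dy":2,"dz":-110,"twist":0.015},{"claw":0.3,"dx":-4,"dy":2,"dz":-130,"twist":0.015},{"claw":0.3,"dx":-4,"dy":2,"dz":-142,"twist":0.015},{"claw":0.3,"dx":-4,"dy":2,"dz":-148,"twist":0.015},{"claw":0.3,"dx":-4,"dy":2,"dz":-150,"twist":0.015},{"claw":0.3,"dx":-4,"dy":2,"dz":-150,"twist":0.015}]' 5
```

```text
clock: 14.3
tool_pos: [0.4274, 0.3105, 0.0086]
eef_rot: [-0.568, 0.823, 0.0, 0.0]
contact_force: [0.4, 0.3, -0.5]
opening: 0.3
finger_force: 0.0
```

```bash
python3 -m pendant '[{"claw":0.3,"dx":0,"dy":0,"dz":-2.5,"twist":0},{"claw":0.3,"dx":0,"dy":0,"dz":-2.5,"twist":0},{"claw":0,"dx":0,"dy":0,"dz":-2.5,"twist":0},{"claw":0,"dx":0,"dy":0,"dz":-2.5,"twist":0},{"claw":0,"dx":0,"dy":0,"dz":-2.5,"twist":0},{"claw":0,"dx":0,"dy":0,"dz":-2.5,"twist":0}]' 6
python3 -m pendant '[{"claw":0,"dx":-2,"dy":-5,"dz":0,"twist":0},{"claw":0,"dx":-5,"dy":-13,"dz":0,"twist":0},{"claw":0,"dx":-8,"dy":-21,"dz":0,"twist":0},{"claw":0,"dx":-11,"dy":-29,"dz":0,"twist":0},{"claw":0,"dx":-13,"dy":-34,"dz":0,"twist":0},{"claw":0,"dx":-14,"dy":-36,"dz":0,"twist":0}]' 6
```

```text
clock: 14.9
tool_pos: [0.4272, 0.3103, 0.0059]
eef_rot: [-0.568, 0.823, -0.0, 0.0]
contact_force: [0.9, -0.2, 1.9]
opening: 0.106
finger_force: 6.0
clock: 15.5
tool_pos: [0.4127, 0.2738, 0.0059]
eef_rot: [-0.568, 0.823, -0.0, 0.0]
contact_force: [0.9, 1.7, 3.4]
opening: 0.103
finger_force: 6.0
```

```bash
python3 -m pendant '[{"claw":0,"dx":-1,"dy":-2,"dz":0,"twist":0},{"claw":0,"dx":-1,"dy":-3,"dz":0,"twist":0},{"claw":0,"dx":-2,"dy":-5,"dz":0,"twist":0},{"claw":0,"dx":-2,"dy":-5,"dz":0,"twist":0}]' 6
```

```text
clock: 15.9
tool_pos: [0.4109, 0.2699, 0.0058]
eef_rot: [-0.569, 0.823, 0.0, 0.001]
contact_force: [-0.0, 2.6, 5.5]
opening: 0.108
finger_force: 6.0
```

```bash
python3 -m pendant '[{"claw":0,"dx":-1,"dy":-2,"dz":0,"twist":0},{"claw":0,"dx":-1,"dy":-3,"dz":0,"twist":0},{"claw":0,"dx":-1.5,"dy":-4,"dz":0,"twist":0},{"claw":0,"dx":-1.5,"dy":-4,"dz":0,"twist":0}]' 6
python3 - <<'E'
from h import *
b=[.4428,.2704,-.36];R=np.array([[np.cos(b[2]),np.sin(b[2])],[-np.sin(b[2]),np.cos(b[2])]])
for n in("top","side"):
    img,_=eyes.snapshot(n); cv2.imwrite(f"pics/{n}8.png",img)
    h=cv2.cvtColor(img,cv2.COLOR_BGR2HSV).astype(int)
    for nm,m in(("red",((h[...,0]<12)|(h[...,0]>168))&(h[...,1]>45)&(h[...,2]>70)),("blue",(abs(h[...,0]-118)<14)&(h[...,1]>45)&(h[...,2]>70))):
        k,l,st,c=cv2.connectedComponentsWithStats(m.astype(np.uint8))
        for i in range(1,k):
            q=R@(world(n,*c[i],.0115)[:2]-b[:2])
            if abs(q[0])<.06 and abs(q[1])<.16: print(n,nm,st[i,4],c[i].round(1),q.round(4))
E
```

```text
clock: 16.3
tool_pos: [0.4104, 0.269, 0.0059]
eef_rot: [-0.569, 0.822, 0.002, 0.003]
contact_force: [3.3, 7.1, 1.7]
opening: 0.105
finger_force: 6.0
top red 6 [262.2 282.8] [-0.0315 -0.1468]
top blue 1 [214. 231.] [0.0539 0.0213]
top blue 1 [222. 233.] [ 0.0562 -0.0007]
top blue 1 [233. 237.] [ 0.0561 -0.0321]
top blue 1 [228. 245.] [ 0.0316 -0.0269]
top blue 14 [192.2 257.2] [-0.0307  0.0515]
side red 3 [258.3 150.3] [-0.0327 -0.1459]
side blue 1 [288. 155.] [-0.046 -0.046]
side blue 1 [301. 158.] [-0.0473 -0.0018]
side blue 9 [316. 165.] [-0.0331  0.0524]
```

```bash
python3 -m pendant '[{"claw":0,"dx":1,"dy":4,"dz":0,"twist":0},{"claw":0,"dx":1,"dy":4,"dz":3,"twist":0},{"claw":0,"dx":1,"dy":3,"dz":10,"twist":0},{"claw":0,"dx":0,"dy":2,"dz":18,"twist":0},{"claw":0,"dx":0,"dy":1,"dz":26,"twist":0},{"claw":0,"dx":0,"dy":0,"dz":32,"twist":0},{"claw":0,"dx":0,"dy":0,"dz":36,"twist":0},{"claw":0,"dx":0,"dy":0,"dz":36,"twist":0}]' 3
python3 - <<'E'
from h import *
b=[.4428,.2704,-.36];c,s=np.cos(b[2]),np.sin(b[2])
A=[]
for n in("top","side"):
    img,_=eyes.snapshot(n); cv2.imwrite(f"pics/{n}9.png",img)
    h=cv2.cvtColor(img,cv2.COLOR_BGR2HSV).astype(int)
    m=((abs(h[...,0]-118)<14)&(h[...,1]>60)&(h[...,2]>70))
    k,l,st,ce=cv2.connectedComponentsWithStats(m.astype(np.uint8))
    e=pix(n,[b[0]+c*-.03-s*.05,b[1]+s*-.03+c*.05,.06]); print(n,"exp",e.round(1))
    for i in range(1,k):
        if np.hypot(*(ce[i]-e))<14: print(st[i,4],ce[i].round(1))
for z in(.03,.045,.06,.07): print(z,[pix(n,[b[0]+c*-.03-s*.05,b[1]+s*-.03+c*.05,z]).round(1) for n in("top","side")])
E
```

```text
clock: 17.2
tool_pos: [0.4093, 0.2642, 0.0421]
eef_rot: [-0.568, 0.823, -0.0, -0.0]
contact_force: [-0.3, 0.4, -1.6]
opening: 0.106
finger_force: 3.0
top exp [189.4 259. ]
16 [190.6 259.8]
side exp [317.1 154.6]
6 [316.  152.5]
0.03 [array([191.6, 257.8]), array([315.8, 161.4])]
0.045 [array([190.5, 258.4]), array([316.4, 158. ])]
0.06 [array([189.4, 259. ]), array([317.1, 154.6])]
0.07 [array([188.6, 259.4]), array([317.5, 152.2])]
```

```bash
python3 -m pendant '[{"claw":0,"dx":0,"dy":0,"dz":0,"twist":0},{"claw":0,"dx":0,"dy":0,"dz":0,"twist":0},{"claw":0,"dx":1,"dy":3,"dz":1,"twist":0},{"claw":0,"dx":3,"dy":9,"dz":2.5,"twist":0},{"claw":0,"dx":7,"dy":18,"dz":5,"twist":0},{"claw":0,"dx":10,"dy":27,"dz":7.5,"twist":0},{"claw":0,"dx":14,"dy":36,"dz":10,"twist":0}]' 45
python3 -m pendant '[{"claw":0,"dx":3,"dy":9,"dz":2.5,"twist":0},{"claw":0,"dx":7,"dy":18,"dz":5,"twist":0},{"claw":0,"dx":10,"dy":27,"dz":7.5,"twist":0},{"claw":0,"dx":14,"dy":36,"dz":10,"twist":0},{"claw":0,"dx":17,"dy":45,"dz":12.5,"twist":0},{"claw":0,"dx":20,"dy":54,"dz":15,"twist":0}]' 45
```

```text
clock: 18.0
tool_pos: [0.4234, 0.3024, 0.0519]
eef_rot: [-0.569, 0.823, 0.0, 0.0]
contact_force: [-0.4, -0.3, -1.7]
opening: 0.086
finger_force: 45.0
clock: 18.6
tool_pos: [0.4435, 0.356, 0.0668]
eef_rot: [-0.568, 0.823, 0.0, -0.0]
contact_force: [-0.2, 0.6, -1.3]
opening: 0.094
finger_force: 45.0
```

```bash
python3 -m pendant '[{"claw":0,"dx":3,"dy":9,"dz":30,"twist":0},{"claw":0,"dx":5,"dy":9,"dz":75,"twist":0},{"claw":0,"dx":5,"dy":9,"dz":120,"twist":-0.1},{"claw":0,"dx":10,"dy":0,"dz":160,"twist":-0.24},{"claw":0,"dx":20,"dy":-10,"dz":175,"twist":-0.38},{"claw":0,"dx":30,"dy":-20,"dz":175,"twist":-0.52},{"claw":0,"dx":40,"dy":-30,"dz":175,"twist":-0.66},{"claw":0,"dx":50,"dy":-40,"dz":175,"twist":-0.8}]' 45
python3 -m pendant '[{"claw":0,"dx":10,"dy":-10,"dz":0,"twist":-0.14},{"claw":0,"dx":20,"dy":-20,"dz":0,"twist":-0.28},{"claw":0,"dx":30,"dy":-30,"dz":0,"twist":-0.42},{"claw":0,"dx":40,"dy":-40,"dz":0,"twist":-0.56},{"claw":0,"dx":50,"dy":-50,"dz":0,"twist":-0.7},{"claw":0,"dx":60,"dy":-60,"dz":0,"twist":-0.84},{"claw":0,"dx":70,"dy":-70,"dz":0,"twist":-0.98},{"claw":0,"dx":80,"dy":-80,"dz":0,"twist":-1.12}]' 45
python3 -c "
from h import *
s=r.get_state();e=s['eef_rot'];print(s['q'].round(2),np.degrees(2*np.arctan2(e[1],e[0]))-90)"
```

```text
clock: 19.4
tool_pos: [0.4934, 0.3151, 0.242]
eef_rot: [-0.201, 0.98, 0.0, -0.0]
contact_force: [-0.7, -0.6, -2.4]
opening: 0.094
finger_force: 45.0
clock: 20.2
tool_pos: [0.5731, 0.2354, 0.2416]
eef_rot: [0.35, 0.937, -0.0, -0.001]
contact_force: [0.5, -0.5, -1.6]
opening: 0.09
finger_force: 45.0
[-0.34  0.68 -0.22  1.58  0.17  0.9   0.24] 49.00872883769358
```

```bash
python3 -m pendant '[{"claw":0,"dx":10,"dy":-3,"dz":0,"twist":-0.14},{"claw":0,"dx":20,"dy":-7,"dz":0,"twist":-0.28},{"claw":0,"dx":26,"dy":-7,"dz":0,"twist":-0.42},{"claw":0,"dx":26,"dy":-7,"dz":0,"twist":-0.56},{"claw":0,"dx":26,"dy":-7,"dz":-20,"twist":-0.7},{"claw":0,"dx":26,"dy":-7,"dz":-50,"twist":-0.84},{"claw":0,"dx":26,"dy":-7,"dz":-85,"twist":-0.93},{"claw":0,"dx":26,"dy":-7,"dz":-110,"twist":-0.93}]' 45
python3 - <<'E'
from h import *
s=r.get_state();e=s['eef_rot'];print(s['q'].round(2),np.degrees(2*np.arctan2(e[1],e[0]))-90,s['tool_pos'])
for n in("top","side"):
    p,d=eyes.snapshot(n); cv2.imwrite(f"pics/{n}10.png",p)
    h=cv2.cvtColor(p,cv2.COLOR_BGR2HSV).astype(int)
    for nm,m in(("red",((h[...,0]<12)|(h[...,0]>168))&(h[...,1]>90)&(h[...,2]>70)),("blue",(abs(h[...,0]-118)<12)&(h[...,1]>90)&(h[...,2]>70))):
        k,l,st,ce=cv2.connectedComponentsWithStats(m.astype(np.uint8))
        for i in range(1,k):
            if 150<ce[i][0]<350 and 130<ce[i][1]<270 and st[i,4]>3: print(n,nm,st[i,4],ce[i].round(1))
t=s['tool_pos']+[0,0,.0055]; ax=np.array([-.075,-.997]) # toward high(blue) end
for T in(12,15):
    a=np.radians(T)
    for nm,L in(("blue",70),("red",-138)):
        P=t+np.r_[ax*np.cos(a),np.sin(a)]*L/1000; print(T,nm,P.round(3),[pix(n,P).round(1) for n in("top","side")])
E
```

```text
clock: 21.0
tool_pos: [0.5978, 0.2289, 0.1295]
eef_rot: [0.732, 0.682, -0.001, -0.001]
contact_force: [-0.5, -0.3, -1.4]
opening: 0.093
finger_force: 45.0
[-0.46  0.84  0.04  1.61 -0.05  0.69 -0.47] -4.038165225350326 [0.59777394 0.22893883 0.12952282]
top red 19 [194.1 132.5]
top red 4 [230.  138.5]
top red 5 [192.  139.8]
top red 4 [226.5 139.5]
top blue 273 [324. 180.]
top blue 15 [264.6 176.6]
top blue 21 [252.7 191.9]
side red 7 [337.  189.3]
side red 15 [329.6 215.6]
side red 10 [292.  255.5]
side red 21 [300.  252.4]
side red 7 [315. 251.]
side red 5 [323. 252.]
side red 8 [329.5 255.4]
side red 78 [313.  267.3]
side red 7 [296.1 262.1]
side red 5 [301. 263.]
side blue 7 [268.3 171. ]
side blue 247 [204.1 184. ]
side blue 15 [256.6 210.6]
side blue 70 [256.  223.2]
12 blue [0.593 0.161 0.15 ] [array([254.5, 191.8]), array([266. , 172.3])]
12 red [0.608 0.364 0.106] [array([171.1, 188.2]), array([340.4, 187.1])]
15 blue [0.593 0.162 0.153] [array([254.1, 191.7]), array([266.4, 171.4])]
15 red [0.608 0.362 0.099] [array([172.5, 188.5]), array([339.3, 188.8])]
```

```bash
python3 -m pendant '[{"claw":0,"dx":1,"dy":-1,"dz":-25,"twist":0},{"claw":0,"dx":1,"dy":-1,"dz":-48,"twist":0},{"claw":0,"dx":1,"dy":-1,"dz":-62,"twist":0},{"claw":0,"dx":1,"dy":-1,"dz":-69,"twist":0},{"claw":0,"dx":1,"dy":-1,"dz":-69,"twist":0}]' 45
python3 -m pendant '[{"claw":0,"dx":0,"dy":0,"dz":0,"twist":0},{"claw":0,"dx":0,"dy":0,"dz":-4,"twist":0},{"claw":0,"dx":0,"dy":0,"dz":-8,"twist":0},{"claw":0,"dx":0,"dy":0,"dz":-12,"twist":0}]' 4
```

```text
clock: 21.6
tool_pos: [0.6003, 0.2275, 0.0627]
eef_rot: [0.731, 0.682, 0.0, -0.0]
contact_force: [0.4, 0.4, -1.5]
opening: 0.096
finger_force: 45.0
clock: 22.0
tool_pos: [0.6007, 0.2272, 0.0508]
eef_rot: [0.731, 0.682, 0.0, 0.0]
contact_force: [0.5, -0.1, -0.8]
opening: 0.102
finger_force: 4.0
```

```bash
python3 -m pendant '[{"claw":0,"dx":-1,"dy":0,"dz":-3,"twist":0},{"claw":0,"dx":-1,"dy":0,"dz":-6,"twist":0},{"claw":0,"dx":-1,"dy":0,"dz":-9,"twist":0},{"claw":0,"dx":-1,"dy":0,"dz":-12,"twist":0},{"claw":0,"dx":-1,"dy":0,"dz":-12,"twist":0}]' 3
python3 -m pendant '[{"claw":0.25,"dx":0,"dy":0,"dz":0,"twist":0},{"claw":0.25,"dx":0,"dy":0,"dz":0,"twist":0},{"claw":0.25,"dx":0,"dy":0,"dz":10,"twist":0},{"claw":0.25,"dx":0,"dy":0,"dz":40,"twist":0},{"claw":0.25,"dx":-40,"dy":20,"dz":85,"twist":0},{"claw":0.25,"dx":-85,"dy":40,"dz":110,"twist":0},{"claw":0.25,"dx":-130,"dy":60,"dz":120,"twist":0},{"claw":0.25,"dx":-160,"dy":80,"dz":120,"twist":0}]' 3
python3 - <<'E'
from h import *
K=np.array([.626,.250]);y=-.075;R=np.array([[np.cos(y),np.sin(y)],[-np.sin(y),np.cos(y)]])
for n in('top','side'):
    p,d=eyes.snapshot(n); cv2.imwrite(f'pics/{n}11.png',p)
    h=cv2.cvtColor(p,cv2.COLOR_BGR2HSV).astype(int)
    for nm,m in(("red",((h[...,0]<12)|(h[...,0]>168))&(h[...,1]>70)&(h[...,2]>70)),("blue",(abs(h[...,0]-118)<12)&(h[...,1]>90)&(h[...,2]>70))):
        k,l,st,ce=cv2.connectedComponentsWithStats(m.astype(np.uint8))
        for i in range(1,k):
            q=R@(world(n,*ce[i],.044)[:2]-K)
            if abs(q[0])<.06 and abs(q[1])<.14: print(n,nm,st[i,4],ce[i].round(1),q.round(4))
a=cv2.resize(cv2.imread('pics/side11.png')[160:250,240:360],(600,450),interpolation=cv2.INTER_CUBIC)
b=cv2.resize(cv2.imread('pics/top11.png')[140:230,160:280],(600,450),interpolation=cv2.INTER_CUBIC)
cv2.imwrite('pics/c11.png',cv2.resize(np.vstack([a,b]),None,fx=.66,fy=.66))
E
```

```text
clock: 22.5
tool_pos: [0.6001, 0.2273, 0.0386]
eef_rot: [0.731, 0.682, 0.001, 0.0]
contact_force: [1.0, -1.3, -0.2]
opening: 0.106
finger_force: 3.0
clock: 23.3
tool_pos: [0.4413, 0.3061, 0.1609]
eef_rot: [0.732, 0.681, 0.002, 0.0]
contact_force: [-0.3, 1.3, -0.6]
opening: 0.252
finger_force: 0.0
top red 17 [187.7 171.1] [0.0262 0.0878]
top red 21 [178.3 189.6] [-0.0239  0.1084]
top blue 16 [264.5 176.5] [ 0.0248 -0.114 ]
top blue 18 [255.3 195. ] [-0.0255 -0.093 ]
side red 17 [335.9 201.6] [-0.0262  0.1106]
side red 15 [329.4 215.4] [0.0242 0.0888]
side blue 11 [265.1 197.4] [-0.0274 -0.0912]
side blue 15 [256.6 210.6] [ 0.0218 -0.1125]
```

View pics/c11.png

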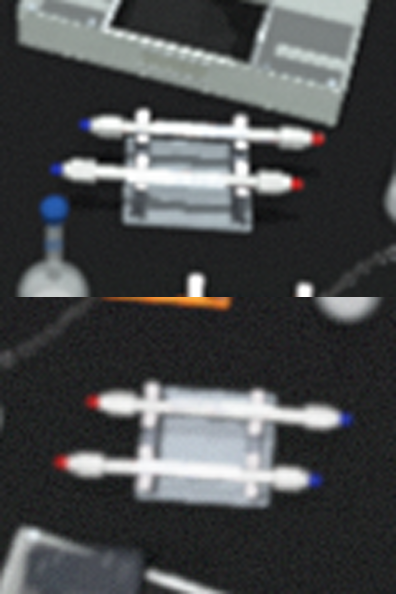

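Both columns sit in the V saddles with the blue ends to the right. A's centre is about -13 mm and B's about +9 mm along the cradle, within the 20 mm tolerance, and the gripper is clear.

```bash
python3 -c "
from plant import r
print(r.finish_job())"
```

```text
the job is handed in; nothing more can be done
None
```

The job is handed in (the verdict was not shown): both columns rest in the grey cradle's V saddles, blue ends to the right and centres about 13 mm right and 9 mm left of the middle (20 mm allowed), in about 23 s of the 64 s allowed.

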